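Shut and latch the gate of the pan rack

ROBOT

A 6-joint arm with a two-finger parallel gripper is mounted at the origin on the work surface. World frame = base frame: x ahead of the robot, y to its left, z up, the work surface at z = 0. Lengths are in m, angles in rad, forces in N, time in s.
With the tool pointing down it reaches from about 0.425 to 0.95 m from the base axis. Payload 14.7 kg.
Tool frame: the origin (TCP) lies at the very end of the fingers, on their centre line; the grasp point (between the pads) lies 19 mm behind it; z points along the fingers, y is the direction in which the jaws open and shut (so a half turn about z gives the same grasp; the last joint's range is limited). The gripper opens to 85 mm and grips with 20 to 120 N. Pads are 22 mm wide; open, the fingers measure 114 mm over their backs; the gripper's body (76 mm by 85 mm) begins 54 mm behind the grasp point. The pads swing forward as they close: fully open they stand 13 mm farther back than shut.
Start: joints at [1.291, 0.48, 1.596, -0, 1.065, -0.047], TCP at [0.15, 0.632, 0.231] pointing down, gripper open.
Joint ranges: [-2.75, 2.75], [-0.82, 2.05], [0.23, 2.67], [-1.56, 4.7], [0.09, 2.69], [-2.92, 2.92]. Speed limits (rad/s): [1.89, 1.89, 2.39, 3.01, 3.01, 3.01].

INTERFACE

Orientations are given as a unit quaternion [x, y, z, w].
In Python, from cell import status, camera, camera_model, bot, find_in gives the robot as it stands. The module is installed in compiled form; this text tells all that it offers.
- The arm moves only by the shell command python3 -m crank 'ROWS' [FORCE]. ROWS is JSON, a list of rows, each a list of 7 numbers: the shift along the tool's x, y, z in mm, then the turn, a rotation vector about the tool's x, y, z in rad, then the finger opening in mm, from 0 to 85.4. In form: [[dx, dy, dz, wx, wy, wz, hand], ...]. A call has 1 to 12 rows; each row shifts and turns the pose as measured when the row begins, along the tool's axes as they then stand; what a row does not reach is not made up. A row lasts 1/10 s, in which the tool goes at most 50 mm and 8.59 degrees, less where a joint would pass 70% of its speed; a pose out of reach is approached as far as the arm can. A call with a gripper value outside its range is refused whole. The fingers move at their own pace and stop on an object; FORCE is the grip in N (left out, the last holds). Time passes only in rows, so rows that do not move let the fingers close. It gives the time, the measured TCP pose, the force and the opening at its end, in the units of the state.
- status.sense(): the state, without advancing time (a new reading comes with each control period).
- camera(name): name is "scene" or "top"; returns (picture, depth): 384x512x3 uint8, blue, green, red; 384x512 float32, m along the optical axis (not along the pixel's ray), 0 where there is no reading.
- camera_model(name): a dict with "fx", "fy", "cx", "cy" (pixels), "cam_to_world" (4x4, takes a point from camera to world coordinates). Camera axes: x right, y up, looking along -z (the intrinsics and any distortion apply to the point x, -y, -z); pixel columns grow to the right and rows downward; lengths in m; the calibration is good to about 2 mm. A picture is of the moment at which its call begins. camera_model takes no time and is no camera call.
- bot.sign_off(): hands the job in, once; it reports no verdict.
Trained networks look in the newest picture that a camera, given by its name, has taken for a name from the list of things; names that differ only in an ending like _2 or _b are one class to them, and where a whole thing is asked for, a point or a joint stands for the part that bears it (a point fixed in the world has none). Each returns a list of dicts, best first, with "confidence" (0 to 1); they miss things now and then, are a little off and sometimes report something else, mostly with a low value. They report only what shows in the picture. A call takes as long as a camera call.
- find_in(camera, label): "at" ([x, y, z] in m, in world coordinates, good to about 4 mm: the middle of the surface that is visible of it).
The state is a dict: "clock": time; "joint_pos": joint angles; "dq": joint speeds; "tau": joint torques, N m; "eef_pos": TCP position; "ee_rot": TCP orientation; "force": force on the tool from outside, world axes, zero at the start; "moment": the same for the moment, N m; "width": finger opening in m.
Only numpy, scipy, OpenCV 4.12 (cv2) and the standard library are available. Lean on these libraries where they do the work, as an engineer would, in place of code of your own. Each camera call takes 0.05 s, during which the arm holds its last target. There are 200 camera calls.

TASK

Shut the gate of the loaded pan rack: lift its drop bar, swing the gate to so that the bar passes over the catch, press the gate gently against its rubber buffer, and let the bar drop fully home behind the catch so that it alone holds the gate; then let go. Do not force it: catch and buffer must never take more than 20 N. Leave the pans and the loose things on the table where they are.

Things in the scene. Friction and masses are not known exactly. Their poses are not given: they have to be found in the camera images.
- rack: Fixed countertop pan rack of square steel tube, 360 deep x 325 wide x 270 mm high. Origin: centre of its underside on the table; x points to its back, y from its hinge side to its catch side, z up. Its open front (-x side) is closed by a gate hinged before the front post at y = -150 mm; the catch is on the front post at y = +150 mm.
- catch_mid (a point): Where the top of the catch's nose is at its middle setting (point fixed to the rack). The catch is an upturned steel J; its nose is 6 mm thick (rack x), 14 mm wide (y), its top 20 mm above the lowered bar's underside. Its slotted plate is clamped up to 14 mm before or behind this point: not measured, to be felt. The bar must come down behind the nose (rack +x), not on it or before it.
- buffer_mid (a point): Tip of the rubber buffer at the catch's middle setting (point fixed to the rack). The buffer sits on the catch's plate, shifts with it, and stops the tab on the gate's free edge: 5 N per mm. With the bar against the back of the nose it takes 4 N (5 N at the D-pull). Press till the D-pull feels 12 to 16 N, then lower the bar; if it lands on the nose, lift and press a little more. Ease off before letting go.
- gate (a joint): Hinge of the gate, rad: 0 when parallel to the rack's front, growing as the free end swings out (rack -x), turning about +z. Latched it reads -0.05 to 0.05, depending on the catch's setting. Light friction, it stays where it is left. The gate is a frame of 15 mm tube with upright rods, 310 mm wide, its lower edge 37 and upper edge 243 mm above the table.
- gate_hinge (a point): Point on the gate's upright hinge axis, 195 mm above the table, level with the bar's pivot; at rack x = -215.5, y = -150 mm. Its frame turns with the gate: x to the gate's back, y along the gate from hinge to free end.
- bar (a joint): Pivot of the drop bar, rad: 0 level on its rest pin (also when home in the catch), growing as the free end is lifted, to 0.6; above 0.08 it clears the nose. Steel flat 25 mm high, 6 mm thick, about 0.4 kg, on the gate's front: pivot 60 mm from the hinge axis along the gate and 13.5 mm before it; the bar reaches 290 mm from the pivot, past the gate's free edge.
- bar_grip (a point): Centre of the D-pull on the bar: a level 12 mm round grip along the bar, 90 mm between its legs, its centre line 55 mm before the bar's front, so a finger fits behind it from above. 185 mm from the pivot: 245 mm along the gate and 71.5 mm before the hinge axis, 195 mm above the table when the bar is level. Frame turns with the bar: y along it, x to the gate's back.
- pan_low: Steel half-size pan on the lowest runners of the rack. Not to be moved; origin at the centre of its underside.
- pan_mid: Steel half-size pan on the middle runners of the rack. Not to be moved; origin at the centre of its underside.
- sauce_bottle: White squeeze bottle, 60 mm across, 190 mm tall. Not to be moved; origin at the centre of its underside.
- oil_bottle: Yellow squeeze bottle, 66 mm across, 210 mm tall. Not to be moved; origin at the centre of its underside.
- utensil_mug: White mug 86 mm across holding utensils, 230 mm tall in all. Not to be moved; origin at the centre of its underside.
- ladle: Steel spoon 260 mm long lying on the table. Not to be moved; origin at the centre of its underside.
- bowl: Steel bowl 150 mm across, 60 mm high. Not to be moved; origin at the centre of its underside.

How it is judged:
By the outcome, as a careful person would: the job done as asked, in the order asked, and still so for the second after the job is handed in, with the robot touching nothing.
It also fails if it takes over 69 s, if anything falls off the work surface, if the arm or the gripper's body presses on something with over 40 N, if the wrist force passes 120 N, or if a joint passes its speed limit or range.

## Working session

There is one attempt and no reset: what is moved stays moved. The work goes in short steps, Python scripts to look and compute and a shell command to move; the robot and the scene stay as the last step left them, time stands still between calls to the robot, and variables do not carry over. Pictures are saved under pics/ and viewed, about 8 in all and at most 12, crops included, and the job is handed in when it is done.

```bash
mkdir -p pics; cat > h.py <<'E'
import numpy as np,cv2
from cell import status,camera,camera_model,bot,find_in
from scipy.spatial.transform import Rotation as R
def shot(n,f):
    p,d=camera(n); cv2.imwrite('pics/'+f,p); return p,d
def px(n,d,u,v):
    m=camera_model(n); z=d[v,u]; c=np.array([(u-m['cx'])/m['fx']*z,-(v-m['cy'])/m['fy']*z,-z,1]); return (np.array(m['cam_to_world'])@c)[:3]
def cloud(n,d):
    m=camera_model(n); v,u=np.mgrid[:d.shape[0],:d.shape[1]]; z=d
    c=np.stack([(u-m['cx'])/m['fx']*z,-(v-m['cy'])/m['fy']*z,-z,np.ones_like(z)],-1); return (c@np.array(m['cam_to_world']).T)[...,:3]
def proj(n,p):
    m=camera_model(n); q=np.linalg.inv(np.array(m['cam_to_world']))@np.r_[p,1]; return m['cx']+m['fx']*q[0]/-q[2], m['cy']-m['fy']*q[1]/-q[2]
E
python3 - <<'E'
from h import *
np.set_printoptions(precision=4,suppress=True)
a=[]
for n in('scene','top'):
    p,d=shot(n,n+'0.png'); np.save(n+'0.npy',d)
    print(n,{k:v for k,v in camera_model(n).items()})
    for l in ['rack','catch_mid','gate','bar','bar_grip','gate_hinge','pan_low','pan_mid','sauce_bottle','oil_bottle','utensil_mug','ladle','bowl']:
        print(l,[(np.round(r['at'],3),round(r['confidence'],2)) for r in find_in(n,l)[:2]])
s=status.sense();print(s)
E
```

```text
scene {'fx': 346.976573840509, 'fy': 346.976573840509, 'cx': 253.73753639639807, 'cy': 191.84287728174544, 'cam_to_world': array([[ 0.8199, -0.418 ,  0.3912,  0.9598],
       [ 0.5723,  0.6172, -0.54  , -0.4898],
       [-0.0157,  0.6666,  0.7452,  0.9189],
       [ 0.    ,  0.    ,  0.    ,  1.    ]])}
rack [(array([ 0.409, -0.354,  0.194]), 0.71)]
catch_mid [(array([ 0.411, -0.356,  0.193]), 0.59)]
gate [(array([ 0.556, -0.183,  0.195]), 0.8)]
bar [(array([ 0.646, -0.149,  0.204]), 0.82)]
bar_grip [(array([ 0.652, -0.149,  0.199]), 0.61), (array([ 0.561, -0.186,  0.192]), 0.58)]
gate_hinge [(array([ 0.554, -0.187,  0.192]), 0.95), (array([0.72 , 0.264, 0.033]), 0.29)]
pan_low [(array([ 0.384, -0.457,  0.082]), 0.72), (array([ 0.56 , -0.187,  0.196]), 0.42)]
pan_mid [(array([ 0.283, -0.402,  0.111]), 0.73), (array([ 0.413, -0.355,  0.2  ]), 0.66)]
sauce_bottle [(array([0.592, 0.269, 0.107]), 0.82)]
oil_bottle []
utensil_mug [(array([0.386, 0.511, 0.098]), 0.61), (array([0.717, 0.264, 0.031]), 0.18)]
ladle [(array([ 0.716, -0.052,  0.016]), 0.82), (array([ 0.647, -0.147,  0.201]), 0.
[... 827 characters left out ...]
9)]
sauce_bottle [(array([0.569, 0.273, 0.123]), 0.78)]
oil_bottle [(array([0.498, 0.411, 0.136]), 0.61)]
utensil_mug [(array([0.377, 0.528, 0.089]), 0.71)]
ladle [(array([ 0.712, -0.032,  0.013]), 0.61)]
bowl [(array([0.733, 0.242, 0.025]), 0.79)]
{'clock': 1.4, 'joint_pos': array([ 1.2914,  0.4802,  1.5963, -0.    ,  1.0651, -0.0466]), 'dq': array([-0.    , -0.0009, -0.    ,  0.0006,  0.0002, -0.0015]), 'tau': array([  0.0009, -95.0494, -43.0655,  -0.    ,   0.001 ,   0.    ]), 'eef_pos': array([0.15  , 0.6325, 0.2313]), 'ee_rot': array([0.1161, 0.9932, 0.    , 0.    ]), 'force': array([-0.0031,  0.8469, -0.0051]), 'moment': array([-0.0071,  0.05  , -0.0136]), 'width': 0.08534084049279721}
```

View pics/scene0.png

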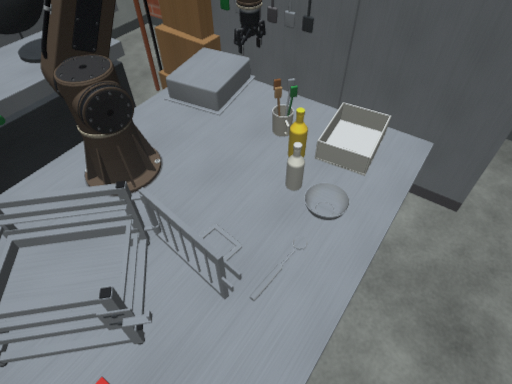

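View pics/top0.png

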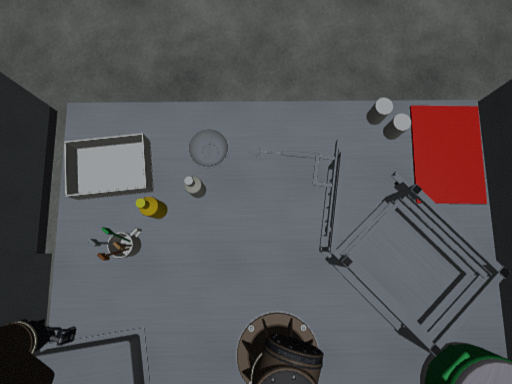

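```bash
python3 - <<'E'
from h import *
np.set_printoptions(precision=4,suppress=True)
d=np.load('top0.npy');p=cv2.imread('pics/top0.png');c=cloud('top',d)
def rows(u0,u1,v0,v1,z0,z1):
    s=c[v0:v1,u0:u1].reshape(-1,3); return s[(s[:,2]>z0)&(s[:,2]<z1)]
# rack top tubes
s=rows(320,512,160,384,.255,.29); print(len(s)); 
r=cv2.minAreaRect((s[:,:2]*1000).astype(np.float32)); print(r, cv2.boxPoints(r))
# gate top
g=rows(300,350,120,270,.225,.26); print(len(g)); 
r=cv2.minAreaRect((g[:,:2]*1000).astype(np.float32)); print('gate',r,cv2.boxPoints(r))
b=rows(305,350,120,270,.17,.222); print(len(b)); r=cv2.minAreaRect((b[:,:2]*1000).astype(np.float32)); print('bar',r,cv2.boxPoints(r))
h=rows(305,329,150,190,.17,.222);print(h)
crop=cv2.resize(p[130:280,300:450],None,fx=4,fy=4,interpolation=cv2.INTER_CUBIC);cv2.imwrite('pics/c1.png',crop)
E
```

```text
3111
((302.7377014160156, -416.0237121582031), (360.965576171875, 325.3748474121094), 43.71171951293945) [[  59.8581 -423.1481]
 [ 284.702  -658.3375]
 [ 545.6172 -408.8993]
 [ 320.7734 -173.71  ]]
641
gate ((477.092529296875, -177.8290252685547), (53.761268615722656, 356.44818115234375), 88.3382339477539) [[ 298.1639 -199.53  ]
 [ 654.4622 -209.8667]
 [ 656.0212 -156.1281]
 [ 299.7229 -145.7913]]
846
bar ((501.14642333984375, -161.26170349121094), (397.99493408203125, 90.83319091796875), 2.5183258056640625) [[ 300.3456 -124.6327]
 [ 304.3367 -215.3782]
 [ 701.9473 -197.8907]
 [ 697.9562 -107.1452]]
[[ 0.6545 -0.1267  0.1974]
 [ 0.6535 -0.1293  0.2012]
 [ 0.6535 -0.1325  0.2011]
 [ 0.6528 -0.1352  0.2038]
 [ 0.653  -0.1386  0.2027]
 [ 0.6547 -0.143   0.1965]
 [ 0.6542 -0.1459  0.198 ]
 [ 0.6546 -0.1494  0.1966]
 [ 0.6542 -0.1524  0.1979]
 [ 0.6504 -0.126   0.2005]
 [ 0.6496 -0.1287  0.2036]
 [ 0.6505 -0.1326  0.1999]
 [ 0.6512 -0.1363  0.197 ]
 [ 0.6493 -0.1382  0.2043]
 [ 0.6504 -0.1422  0.1999]
 [ 0.65   -0.1452  0.2013]
 [ 0.6498 -0.1482  0.2023]
 [ 0.6502 -0.1518  0.2003]
 [ 0.65
[... 4153 characters left out ...]
 0.5593 -0.1486  0.1979]
 [ 0.5591 -0.1516  0.1993]
 [ 0.5589 -0.1546  0.2   ]
 [ 0.5589 -0.1578  0.1997]
 [ 0.5587 -0.1608  0.2006]
 [ 0.556  -0.1196  0.2   ]
 [ 0.5565 -0.1233  0.1969]
 [ 0.5569 -0.1269  0.1945]
 [ 0.5563 -0.1295  0.1979]
 [ 0.5559 -0.1323  0.1999]
 [ 0.5559 -0.1355  0.1997]
 [ 0.5559 -0.1387  0.1997]
 [ 0.5556 -0.1416  0.2009]
 [ 0.5555 -0.1447  0.2012]
 [ 0.5548 -0.1471  0.2054]
 [ 0.5552 -0.1508  0.2028]
 [ 0.5553 -0.1541  0.2019]
 [ 0.5557 -0.1577  0.1997]
 [ 0.556  -0.1612  0.1981]
 [ 0.554  -0.1432  0.1917]
 [ 0.5532 -0.1455  0.1964]
 [ 0.5524 -0.1478  0.2008]
 [ 0.5531 -0.1519  0.1963]
 [ 0.5529 -0.1548  0.1975]
 [ 0.5529 -0.158   0.1973]
 [ 0.5525 -0.1608  0.1996]]
```

View pics/c1.png

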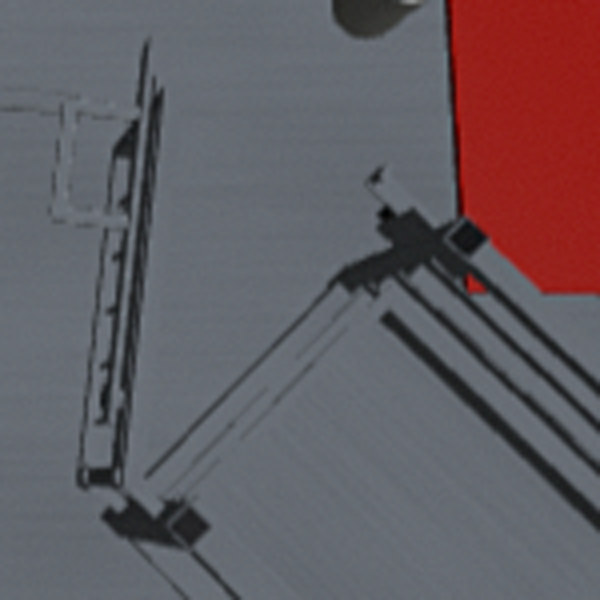

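```bash
python3 -m crank '[[0,0,-50,0,0,0,85],[0,0,-50,0,0,0,85],[0,0,-50,0,0,0,85],[-34,-35,0,0,0,0,60],[-34,-35,0,0,0,0,50],[-34,-35,0,0,0,0,50],[-34,-35,0,0,0,0,50],[-34,-35,0,0,0,0,50],[-34,-35,0,0,0,0,50],[-34,-35,0,0,0,0,50],[-34,-35,0,0,0,0,50],[-34,-35,0,0,0,0,50]]' 30; python3 -m crank '[[-34,-35,0,0,0,0,50],[-34,-35,0,0,0,0,50],[-34,-35,0,0,0,0,50],[-34,-35,0,0,0,0,50],[-34,-35,0,0,0,0,50],[-34,-35,0,0,0,0,50],[-34,-35,0,0,0,0,50],[0,0,0,0,0,0,50]]'
```

```text
clock: 2.6
eef_pos: [0.3783, 0.25, 0.3875]
ee_rot: [0.112, 0.994, 0.003, 0.002]
force: [1.0, 0.3, 0.6]
width: 0.0501
clock: 3.4
eef_pos: [0.5598, -0.0556, 0.3885]
ee_rot: [0.114, 0.993, 0.003, 0.005]
force: [-0.2, 0.1, 0.4]
width: 0.0503
```

```bash
cat >> h.py <<'E'
np.set_printoptions(precision=3,suppress=True)
H=np.array([.3548,-.1587]); YA=np.deg2rad(-46.3)
RHO=np.hypot(.245,.0715)
def now():
    s=status.sense(); p=np.array(s['eef_pos']); r=R.from_quat(s['ee_rot']); return s,p,r
def gateq(p):   # gate angle from grip position (bar near level)
    v=p[:2]-H; return np.arctan2(v[1],v[0])-np.arctan2(.0715,.245)-YA
def target(q,b,z0=.176):
    a=YA+q; y=np.array([np.cos(a),np.sin(a)]); x=np.array([-np.sin(a),np.cos(a)])*-1
    x=-np.array([-np.sin(a),np.cos(a)])
    g=H+y*(.06+.185*np.cos(b))-x*.0715
    return np.r_[g,z0+.185*np.sin(b)], a+np.pi/2
def rel(tp,jaw,b=0):
    s,p,r=now(); M=r.as_matrix()
    yy=np.array([np.cos(jaw),np.sin(jaw),0]); along=np.array([yy[1],-yy[0],0]) # bar direction
    # bar lifted by b: along dir tilts up
    al=along*np.cos(b)+np.array([0,0,np.sin(b)])
    zt=np.cross(yy,al)*-1; zt=zt if zt[2]<0 else -zt
    T=np.stack([np.cross(yy,zt),yy,zt],1)
    rv=(r.inv()*R.from_matrix(T)).as_rotvec()
    return 1000*(r.inv().apply(tp-p)), rv
E
python3 - <<'E'
from h import *
tp=np.array([.6035,-.1237,.176]); print(gateq(tp))
print(rel(tp,np.deg2rad(81.7))); print(now()[0]['joint_pos'])
E
```

```text
0.663950213911143
(array([-56.162, -57.858, 212.63 ]), array([ 0.007,  0.009, -0.084]))
[-0.157  0.227  1.588  0.007  1.318 -1.501]
```

```bash
python3 -m crank '[[-28,-29,0,0,0,0,45],[-28,-29,0,0,0,0,45],[0,0,40,0.007,0.009,-0.084,45],[0,0,40,0,0,0,45],[0,0,25,0,0,0,45],[0,0,0,0,0,0,45]]'; python3 - <<'E'
from h import *
tp=np.array([.6035,-.1237,.176]); print(rel(tp,np.deg2rad(81.7)))
for n in('scene',): p,d=shot(n,n+'1.png')
c=p[150:330,120:300];cv2.imwrite('pics/c2.png',cv2.resize(c,None,fx=3,fy=3))
E
```

```text
clock: 4.0
eef_pos: [0.6037, -0.1286, 0.2812]
ee_rot: [0.072, 0.997, -0.0, 0.001]
force: [-0.1, 0.1, 0.2]
width: 0.0451
(array([  1.169,   4.814, 105.21 ]), array([-0.   ,  0.002,  0.001]))
```

View pics/c2.png

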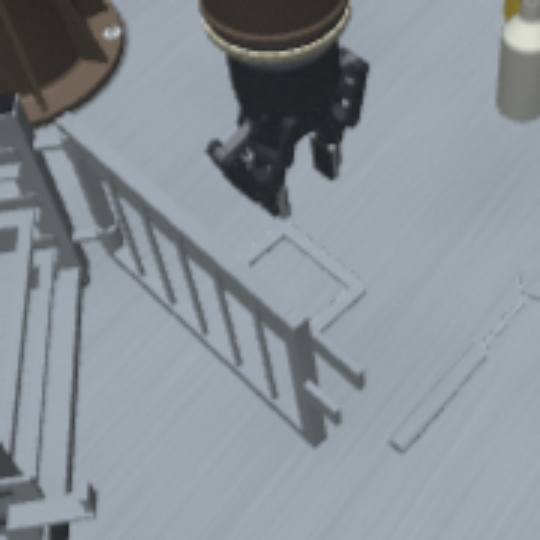

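The picture shows the open fingers above the D-pull (crop ≈ (310,260)), and the bar level on the gate. I'll go down now.

```bash
python3 -m crank '[[0,5,35,0,0,0,45],[0,0,35,0,0,0,45],[0,0,30,0,0,0,45],[0,0,5,0,0,0,45],[0,0,0,0,0,0,45]]'; python3 - <<'E'
from h import *
tp=np.array([.6035,-.1237,.176]); print(rel(tp,np.deg2rad(81.7)))
E
```

```text
clock: 4.55
eef_pos: [0.612, -0.1237, 0.1861]
ee_rot: [0.071, 0.997, -0.002, 0.009]
force: [0.4, 0.6, 1.6]
width: 0.0452
(array([ 8.572, -1.228,  9.931]), array([-0.002,  0.019,  0.002]))
```

```bash
python3 -m crank '[[8,-1,10,0,0.018,0,45],[0,0,2,0,0,0,45],[0,0,0,0,0,0,10],[0,0,0,0,0,0,10],[0,0,0,0,0,0,10],[0,0,0,0,0,0,10],[0,0,0,0,0,0,10]]' 30; python3 - <<'E'
from h import *
s,p,r=now();print(s['force'],s['moment'],s['width'],gateq(p))
tp=np.array([.6035,-.1237,.176]); print(rel(tp,np.deg2rad(81.7)))
E
```

```text
clock: 5.25
eef_pos: [0.6065, -0.1242, 0.1795]
ee_rot: [0.072, 0.997, -0.001, 0.003]
force: [0.5, -0.9, -4.2]
width: 0.0105
[ 0.508 -0.934 -4.157] [-0.032 -0.093 -0.085] 0.010516440082565028 0.6604119007162085
(array([3.094, 0.053, 3.516]), array([-0.002,  0.007,  0.002]))
```

```bash
python3 -m crank '[[0,0,0,0,0,0,4],[0,0,0,0,0,0,4],[0,0,0,0,0,0,4]]' 40; python3 - <<'E'
from h import *
s,p,r=now();print(s['force'],s['moment'],s['width'],gateq(p))
q=gateq(p)
for b in(0,.1,.2): 
  tp,j=target(q,b,.179); print(tp,rel(tp,j,b))
E
```

```text
clock: 5.55
eef_pos: [0.6065, -0.1242, 0.1793]
ee_rot: [0.072, 0.997, -0.001, 0.003]
force: [0.8, -0.2, -3.1]
width: 0.0104
[ 0.83  -0.228 -3.107] [ 0.027 -0.08  -0.064] 0.010440149259920137 0.6604507311237805
[ 0.608 -0.124  0.179] (array([-1.101,  0.317,  0.327]), array([-0.002,  0.007,  0.004]))
[ 0.607 -0.124  0.197] (array([ -0.302,   0.276, -18.148]), array([-0.002, -0.093,  0.005]))
[ 0.604 -0.123  0.216] (array([  2.337,   0.244, -36.451]), array([-0.002, -0.193,  0.005]))
```

```bash
cat >> h.py <<'E'
G=.016
def plan(q,b,zg=.195):
    tp,j=target(q,b,zg); a=j-np.pi/2
    zt=np.r_[np.sin(b)*np.cos(a),np.sin(b)*np.sin(a),-np.cos(b)]
    return rel(tp+G*zt,j,b)
def rep(qs=(),b=0):
    s,p,r=now(); z=r.as_matrix()[:,2]; g=p-G*z; q=gateq(g)
    a=YA+q; xt=np.r_[np.sin(a),-np.cos(a)]  # gate +x (inward)
    print('t',s['clock'],'F',s['force'],'push(on gate,inward)',-(s['force'][:2]@xt) if 0 else (-s['force'][:2])@xt,'M',s['moment'],'w',s['width'],'grip',g,'q',q,'tilt',np.arcsin(z[0]*np.cos(a)+z[1]*np.sin(a)),'bar',np.arcsin((g[2]-.195)/.185))
    for d in qs: print(d,plan(d,b))
E
python3 -m crank '[[0,0,-9,0,-0.05,0,4],[0,0,-9,0,-0.05,0,4],[-1,0,-9,0,-0.05,0,4],[-1,0,-9,0,-0.05,0,4],[0,0,0,0,0,0,4]]' 40; python3 - <<'E'
from h import *
rep((.66,.55,.45),.2)
E
```

```text
clock: 6.05
eef_pos: [0.606, -0.1239, 0.2159]
ee_rot: [0.071, 0.992, -0.009, 0.106]
force: [2.6, 1.6, -2.2]
width: 0.0107
t 6.05 F [ 2.573  1.555 -2.226] push(on gate,inward) 1.9047728457271293 M [ 0.177 -0.119  0.018] w 0.010691009798092219 grip [ 0.603 -0.123  0.232] q 0.6656608373485067 tilt 0.21345540703606192 bar 0.19890419877292898
0.66 (array([-1.15 ,  0.009,  0.091]), array([-0.001,  0.013,  0.005]))
0.55 (array([ -7.236, -27.293,   1.476]), array([0.021, 0.014, 0.113]))
0.45 (array([-10.196, -52.573,   2.178]), array([0.042, 0.014, 0.211]))
```

```bash
python3 -m crank '[[-3.2,-12.3,0.3,0.01,0,0.05,4],[-3.2,-12.3,0.3,0.01,0,0.05,4],[-3.2,-12.3,0.3,0.01,0,0.05,4],[-3.2,-12.3,0.3,0.01,0,0.05,4]]' 40; python3 - <<'E'
from h import *
rep((.42,.3,.2),.2)
E
```

```text
clock: 6.45
eef_pos: [0.6077, -0.1747, 0.2168]
ee_rot: [0.174, 0.979, -0.018, 0.102]
force: [0.1, 0.1, -2.6]
width: 0.0105
t 6.45 F [ 0.116  0.087 -2.596] push(on gate,inward) 0.12069097503014245 M [0.063 0.115 0.026] w 0.010501262881794806 grip [ 0.605 -0.174  0.232] q 0.4645369480684381 tilt 0.20752899280645182 bar 0.2037225741244892
0.42 (array([-3.748, -9.513,  1.499]), array([0.008, 0.008, 0.035]))
0.3 (array([ -9.349, -39.522,   2.665]), array([0.032, 0.007, 0.153]))
0.2 (array([-11.301, -64.907,   3.065]), array([0.052, 0.007, 0.251]))
```

```bash
python3 -m crank '[[-3.2,-12.3,0.4,0.01,0,0.048,4],[-3.2,-12.3,0.4,0.01,0,0.048,4],[-3,-12.3,0.4,0.01,0,0.048,4],[-3,-12.3,0.4,0.01,0,0.048,4],[-3,-12.3,0.4,0.01,0,0.048,4],[0,0,0,0,0,0,4]]' 40; python3 - <<'E'
from h import *
rep((.15,.1,.05,0),.2)
for n in('scene','top'): p,d=shot(n,n+'2.png')
c=cv2.imread('pics/scene2.png')[150:384,0:300];cv2.imwrite('pics/c3.png',cv2.resize(c,None,fx=2.5,fy=2.5))
E
```

```text
clock: 7.05
eef_pos: [0.5948, -0.2403, 0.2146]
ee_rot: [0.299, 0.949, -0.031, 0.093]
force: [0.4, -0.1, -3.5]
width: 0.0104
t 7.05 F [ 0.427 -0.144 -3.475] push(on gate,inward) 0.12542281956521217 M [ 0.102 -0.005 -0.122] w 0.01044957103781635 grip [ 0.592 -0.238  0.23 ] q 0.20002495349251725 tilt 0.196509277043777 bar 0.19215383808601916
0.15 (array([ -4.334, -10.949,  -0.567]), array([ 0.007, -0.003,  0.047]))
0.1 (array([ -6.955, -23.399,  -0.009]), array([ 0.016, -0.003,  0.096]))
0.05 (array([ -8.961, -35.968,   0.428]), array([ 0.026, -0.003,  0.145]))
0 (array([-10.349, -48.623,   0.742]), array([ 0.036, -0.003,  0.194]))
```

View pics/c3.png

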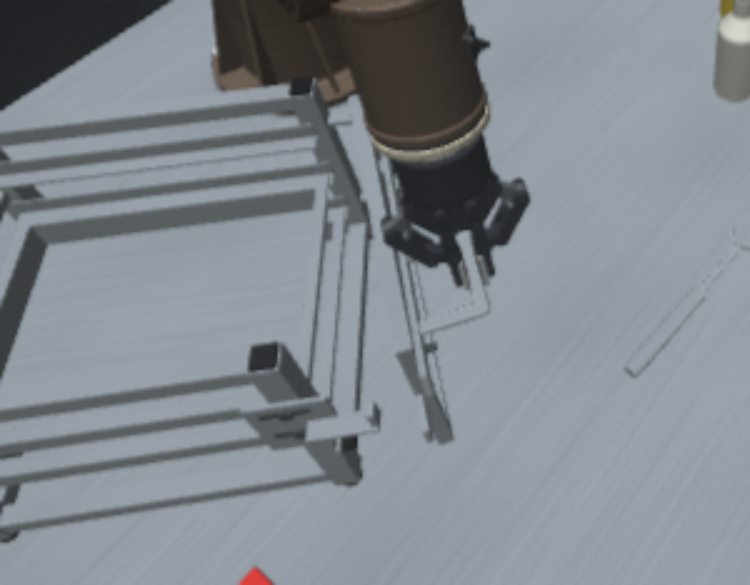

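```bash
python3 -m crank '[[-3.2,-11,-0.2,0.008,0,0.047,4],[-3.2,-12.3,0.2,0.008,0,0.048,4],[0,0,0,0,0,0,4]]' 40; python3 -m crank '[[-1.1,-5,0,0.004,0,0.02,4],[0,0,0,0,0,0,4]]'; python3 - <<'E'
from h import *
rep((.08,.05,0),.2)
E
```

```text
clock: 7.45
eef_pos: [0.5868, -0.2604, 0.2152]
ee_rot: [0.342, 0.935, -0.033, 0.091]
force: [0.5, -0.2, -3.9]
width: 0.0104
clock: 7.65
eef_pos: [0.585, -0.2643, 0.2154]
ee_rot: [0.351, 0.931, -0.034, 0.091]
force: [1.3, -0.5, -3.2]
width: 0.0103
t 7.65 F [ 1.309 -0.465 -3.183] push(on gate,inward) 0.5009624303603577 M [-0.053  0.042  0.023] w 0.010298406743404669 grip [ 0.583 -0.262  0.231] q 0.09748395496480367 tilt 0.1943077715400985 bar 0.19616682786112064
0.08 (array([-2.465, -2.85 , -0.242]), array([ 0.001, -0.006,  0.007]))
0.05 (array([ -4.408, -10.231,   0.141]), array([ 0.007, -0.006,  0.037]))
0 (array([ -7.16 , -22.653,   0.683]), array([ 0.017, -0.006,  0.086]))
```

```bash
for i in 1; do python3 -m crank '[[-1,-3,0,0.002,0,0.01,4],[-1,-3,0,0.002,0,0.01,4],[-1,-3,0,0.002,0,0.01,4]]'; done; python3 - <<'E'
from h import *
rep()
E
python3 -m crank '[[-1,-3,0,0.002,0,0.01,4],[-1,-3,0,0.002,0,0.01,4]]'; python3 - <<'E'
from h import *
rep((.05,0),.2)
E
```

```text
clock: 7.95
eef_pos: [0.5811, -0.2721, 0.2157]
ee_rot: [0.365, 0.926, -0.035, 0.09]
force: [1.1, -0.0, -4.0]
width: 0.0102
t 7.95 F [ 1.093 -0.027 -4.01 ] push(on gate,inward) 0.7212143448131185 M [ 0.133 -0.031 -0.098] w 0.010213945706239033 grip [ 0.579 -0.27   0.231] q 0.06282060093781738 tilt 0.19323332856485637 bar 0.1980402920089931
clock: 8.15
eef_pos: [0.5779, -0.2781, 0.216]
ee_rot: [0.375, 0.922, -0.036, 0.089]
force: [0.5, 1.1, -4.1]
width: 0.0104
t 8.15 F [ 0.509  1.09  -4.133] push(on gate,inward) 1.135883521189423 M [ 0.221  0.002 -0.125] w 0.010430971149003035 grip [ 0.576 -0.276  0.232] q 0.03618313719439836 tilt 0.19257101651172942 bar 0.19949700039799606
0.05 (array([-0.336,  4.81 , -0.052]), array([-0.003, -0.007, -0.015]))
0 (array([-3.725, -7.448,  0.611]), array([ 0.007, -0.007,  0.034]))
```

```bash
cat > ck.py <<'E'
import sys
from h import *
s,p,r=now(); z=r.as_matrix()[:,2]; g=p-G*z; q=gateq(g); a=YA+q
f=-np.array(s['force'][:2])@np.r_[np.sin(a),-np.cos(a)]
print('t %.2f q %.4f push %.2f Fz %.1f bar %.3f'%(s['clock'],q,f,s['force'][2],np.arcsin((g[2]-.195)/.185)))
sys.exit(f>float(sys.argv[1]))
E
A='python3 ck.py 4'
python3 -m crank '[[-0.4,-1.5,0,0.001,0,0.005,4]]' >/dev/null && $A && python3 -m crank '[[-0.4,-1.5,0,0.001,0,0.005,4]]' >/dev/null && $A && python3 -m crank '[[-0.4,-1.5,0,0.001,0,0.005,4]]' >/dev/null && $A && python3 -m crank '[[-0.4,-1.5,0,0.001,0,0.005,4]]' >/dev/null && $A && python3 -m crank '[[-0.4,-1.5,0,0.001,0,0.005,4]]' >/dev/null && $A && python3 -m crank '[[-0.4,-1.5,0,0.001,0,0.005,4]]' >/dev/null && $A && python3 -m crank '[[-0.4,-1.5,0,0.001,0,0.005,4]]' >/dev/null && $A && python3 -m crank '[[-0.4,-1.5,0,0.001,0,0.005,4]]' >/dev/null && $A; python3 - <<'E'
from h import *
rep((0,),.2)
E
```

```text
t 8.25 q 0.0287 push 1.82 Fz -3.6 bar 0.200
t 8.25 F [ 2.099  0.481 -3.578] push(on gate,inward) 1.8171446082128426 M [ 0.097 -0.132 -0.156] w 0.010532928672459335 grip [ 0.575 -0.278  0.232] q 0.02867636382839378 tilt 0.19256063260824005 bar 0.20000226242599412
0 (array([-3.277, -5.592,  0.617]), array([ 0.005, -0.007,  0.028]))False
```

```bash
sed -i 's/sys.exit(f>float(sys.argv\[1\]))/sys.exit(int(f>float(sys.argv[1])))/' ck.py
A='python3 ck.py 4.5'
python3 -m crank '[[-0.4,-1.5,0,0.001,0,0.005,4]]' >/dev/null && $A && python3 -m crank '[[-0.4,-1.5,0,0.001,0,0.005,4]]' >/dev/null && $A && python3 -m crank '[[-0.4,-1.5,0,0.001,0,0.005,4]]' >/dev/null && $A && python3 -m crank '[[-0.4,-1.5,0,0.001,0,0.005,4]]' >/dev/null && $A && python3 -m crank '[[-0.4,-1.5,0,0.001,0,0.005,4]]' >/dev/null && $A && python3 -m crank '[[-0.4,-1.5,0,0.001,0,0.005,4]]' >/dev/null && $A && python3 -m crank '[[-0.4,-1.5,0,0.001,0,0.005,4]]' >/dev/null && $A && python3 -m crank '[[-0.4,-1.5,0,0.001,0,0.005,4]]' >/dev/null && $A; python3 - <<'E'
from h import *
rep((0,),.2)
E
```

```text
t 8.35 q 0.0217 push 1.72 Fz -4.2 bar 0.201
t 8.45 q 0.0157 push 6.92 Fz -3.2 bar 0.201
t 8.45 F [ 3.301  6.51  -3.158] push(on gate,inward) 6.921462619056393 M [ 0.972 -0.541  0.021] w 0.010581710336689277 grip [ 0.573 -0.28   0.232] q 0.01572363594222148 tilt 0.19248314415701986 bar 0.20086140287384488
0 (array([-2.47 , -2.4  ,  0.616]), array([ 0.004, -0.008,  0.017]))
```

```bash
A='python3 ck.py 12.5'
python3 -m crank '[[0,0,0,0,0,0,4]]' >/dev/null && $A && python3 -m crank '[[-0.2,-0.7,0,0,0,0.002,4]]' >/dev/null && $A && python3 -m crank '[[-0.2,-0.7,0,0,0,0.002,4]]' >/dev/null && $A &&  python3 -m crank '[[-0.1,-0.5,0,0,0,0.002,4]]' >/dev/null && $A &&  python3 -m crank '[[-0.1,-0.5,0,0,0,0.002,4]]' >/dev/null && $A; python3 - <<'E'
from h import *
rep((0,),.2)
E
```

```text
t 8.55 q 0.0162 push 3.97 Fz -3.2 bar 0.201
t 8.65 q 0.0149 push 7.67 Fz -5.2 bar 0.201
t 8.75 q 0.0142 push 8.57 Fz -4.6 bar 0.201
t 8.85 q 0.0144 push 6.90 Fz -3.9 bar 0.201
t 8.95 q 0.0146 push 6.66 Fz -4.5 bar 0.201
t 8.95 F [ 4.072  5.359 -4.534] push(on gate,inward) 6.660925677456303 M [ 0.898 -0.531  0.168] w 0.010415158316211417 grip [ 0.573 -0.281  0.232] q 0.014554088012864286 tilt 0.19214510849001543 bar 0.2013575217458786
0 (array([-2.373, -2.156,  0.676]), array([ 0.007, -0.008,  0.008]))
```

```bash
A='python3 ck.py 15.5'
python3 -m crank '[[-0.2,-0.9,0,0,0,0.001,4]]' >/dev/null && $A && python3 -m crank '[[-0.2,-1.0,0,0,0,0.001,4]]' >/dev/null && $A && python3 -m crank '[[-0.2,-1.1,0,0,0,0.001,4]]' >/dev/null && $A &&  python3 -m crank '[[-0.2,-1.1,0,0,0,0.001,4]]' >/dev/null && $A &&  python3 -m crank '[[-0.2,-1.1,0,0,0,0.001,4]]' >/dev/null && $A; python3 - <<'E'
from h import *
s,p,r=now(); z=r.as_matrix()[:,2]; q=gateq(p-G*z); rep((q,),.05)
E
```

```text
t 9.05 q 0.0136 push 9.26 Fz -3.9 bar 0.201
t 9.15 q 0.0127 push 10.69 Fz -4.3 bar 0.202
t 9.25 q 0.0120 push 11.88 Fz -4.7 bar 0.202
t 9.35 q 0.0117 push 12.79 Fz -4.9 bar 0.202
t 9.45 q 0.0116 push 12.25 Fz -4.7 bar 0.203
t 9.45 F [ 6.965 10.397 -4.663] push(on gate,inward) 12.249478702910123 M [ 1.557 -1.011  0.329] w 0.010434064058855113 grip [ 0.573 -0.281  0.232] q 0.011611085309625624 tilt 0.19204055243694537 bar 0.2025454215704682
0.011611085309625624 (array([ 2.883,  0.99 , 28.226]), array([ 0.011,  0.142, -0.009]))
```

```bash
A='python3 ck.py 16.5'
python3 -m crank '[[0.3,-1.2,6,0,0.032,0,4]]' >/dev/null && $A && python3 -m crank '[[0.3,-1.2,6,0,0.032,0,4]]' >/dev/null && $A && python3 -m crank '[[0.3,-1.2,6,0,0.032,0,4]]' >/dev/null && $A &&  python3 -m crank '[[0,-1.2,0,0,0,0,4]]' >/dev/null && $A; python3 - <<'E'
from h import *
s,p,r=now(); z=r.as_matrix()[:,2]; q=gateq(p-G*z); rep((q,),.0)
E
```

```text
t 9.55 q 0.0108 push 10.98 Fz -3.8 bar 0.174
t 9.65 q 0.0098 push 10.10 Fz -4.2 bar 0.143
t 9.75 q 0.0088 push 10.15 Fz -4.2 bar 0.110
t 9.85 q 0.0081 push 12.30 Fz -4.8 bar 0.106
t 9.85 F [ 7.844  9.583 -4.751] push(on gate,inward) 12.303725145857392 M [ 1.433 -1.244  0.067] w 0.010549344286499574 grip [ 0.575 -0.283  0.215] q 0.008117275941398105 tilt 0.09316629333422595 bar 0.10601813482547405
0.008117275941398105 (array([ 0.846,  0.091, 19.66 ]), array([ 0.018,  0.093, -0.003]))
```

```bash
A='python3 ck.py 16.5'
python3 -m crank '[[0,-1.3,0,0,0,0,4]]' >/dev/null && $A && python3 -m crank '[[0,-1.3,0,0,0,0,4]]' >/dev/null && $A && python3 -m crank '[[0.2,-1.5,5,0,0.025,0,4]]' >/dev/null && $A && python3 -m crank '[[0.2,-1.5,5,0,0.025,0,4]]' >/dev/null && $A &&  python3 -m crank '[[0,-1.4,0,0,0,0,4]]' >/dev/null && $A; python3 - <<'E'
from h import *
s,p,r=now(); z=r.as_matrix()[:,2]; q=gateq(p-G*z); rep((q,),.0)
E
```

```text
t 9.95 q 0.0076 push 13.51 Fz -4.0 bar 0.105
t 10.05 q 0.0075 push 14.45 Fz -4.4 bar 0.104
t 10.15 q 0.0072 push 12.85 Fz -3.0 bar 0.080
t 10.25 q 0.0067 push 12.12 Fz -4.5 bar 0.054
t 10.35 q 0.0064 push 14.31 Fz -3.9 bar 0.051
t 10.35 F [ 9.107 11.164 -3.91 ] push(on gate,inward) 14.307686197237981 M [ 1.472 -1.318 -0.03 ] w 0.010390753945164335 grip [ 0.575 -0.284  0.204] q 0.006393294441146891 tilt 0.04167718125858939 bar 0.050880923597161405
0.006393294441146891 (array([-0.701, -0.164,  9.465]), array([ 0.027,  0.042, -0.001]))
```

```bash
A='python3 ck.py 16.5'
python3 -m crank '[[0,-1.4,4,0.003,0.018,0,4]]' >/dev/null && $A && python3 -m crank '[[0,-1.4,4,0.003,0.018,0,4]]' >/dev/null && $A && python3 -m crank '[[0,-1.4,2,0.003,0.006,0,4]]' >/dev/null && $A && python3 -m crank '[[0,-1.3,0.5,0,0,0,4]]' >/dev/null && $A; python3 - <<'E'
from h import *
s,p,r=now(); z=r.as_matrix()[:,2]; q=gateq(p-G*z); rep((q,),.0)
E
```

```text
t 10.45 q 0.0064 push 12.78 Fz -3.8 bar 0.031
t 10.55 q 0.0064 push 12.15 Fz -4.1 bar 0.009
t 10.65 q 0.0064 push 10.30 Fz 25.9 bar -0.001
t 10.75 q 0.0068 push 10.99 Fz 11.0 bar 0.000
t 10.75 F [ 2.739 12.974 11.047] push(on gate,inward) 10.994066968389008 M [ 1.834 -0.352 -0.101] w 0.010410390414763314 grip [ 0.575 -0.284  0.195] q 0.00679371039239185 tilt -0.0019543378210313558 bar 0.0002173386516636666
0.00679371039239185 (array([-1.466,  0.027,  0.043]), array([ 0.024, -0.002, -0.001]))
```

```bash
A='python3 ck.py 16.5'
python3 -m crank '[[0,-0.7,0,0,0,0,4]]' >/dev/null && $A && python3 -m crank '[[0,-0.3,0,0,0,0,4]]' >/dev/null && $A && python3 -m crank '[[0,0,0,0,0,0,4]]' >/dev/null && $A && python3 -m crank '[[0,0,0,0,0,0,4]]' >/dev/null && $A && python3 -m crank '[[0,0,0,0,0,0,4]]' >/dev/null && $A;python3 -m crank '[[0,0.3,0,0,0,0,4]]' >/dev/null && $A; python3 -m crank '[[0,0.3,0,0,0,0,4]]' >/dev/null && $A; python3 -m crank '[[0,0.3,0,0,0,0,4]]' >/dev/null && $A; python3 - <<'E'
from h import *
s,p,r=now(); z=r.as_matrix()[:,2]; q=gateq(p-G*z); rep((q,),.0)
E
```

```text
t 10.85 q 0.0083 push 9.20 Fz -2.5 bar 0.002
t 10.95 q 0.0101 push 5.96 Fz -3.1 bar 0.003
t 11.05 q 0.0119 push 0.58 Fz -3.4 bar 0.003
t 11.15 q 0.0119 push 0.57 Fz -3.5 bar 0.003
t 11.25 q 0.0118 push 2.29 Fz -2.4 bar 0.003
t 11.35 q 0.0120 push -1.08 Fz -3.1 bar 0.003
t 11.45 q 0.0120 push -1.96 Fz -2.5 bar 0.003
t 11.55 q 0.0120 push -2.11 Fz -2.9 bar 0.003
t 11.55 F [-1.774 -1.208 -2.882] push(on gate,inward) -2.113044527473669 M [-0.303  0.355 -0.022] w 0.010378292388622905 grip [ 0.576 -0.283  0.196] q 0.01200133151152838 tilt -0.0020621497308665757 bar 0.0031527164433682695
0.01200133151152838 (array([-1.523,  0.017,  0.586]), array([ 0.026, -0.002, -0.005]))
```

```bash
A='python3 ck.py 16.5'
python3 -m crank '[[0,-0.1,0.6,0,0,0,4],[0,0,0.2,0,0,0,4]]'; $A; python3 -m crank '[[0,0,0,0,0,0,20],[0,0,0,0,0,0,35],[0,0,0,0,0,0,42],[0,0,0,0,0,0,42],[0,0,0,0,0,0,42]]'; $A;  python3 - <<'E'
from h import *
rep()
E
```

```text
clock: 11.75
eef_pos: [0.5762, -0.2827, 0.1792]
ee_rot: [0.39, 0.921, 0.012, 0.004]
force: [-2.9, 2.0, 3.3]
width: 0.0105
t 11.75 q 0.0119 push -0.67 Fz 3.3 bar 0.001
clock: 12.25
eef_pos: [0.577, -0.2833, 0.1797]
ee_rot: [0.39, 0.921, 0.012, 0.005]
force: [-0.1, -0.1, -0.2]
width: 0.0416
t 12.25 q 0.0116 push -0.14 Fz -0.2 bar 0.004
t 12.25 F [-0.144 -0.059 -0.195] push(on gate,inward) -0.14439195139046343 M [ 0.032 -0.014  0.063] w 0.04160783999976878 grip [ 0.577 -0.284  0.196] q 0.011581698042968824 tilt 0.00013001831757629935 bar 0.003559714895918675
```

Released with zero force. Next I'll raise the hand straight up and clear, then look.

```bash
python3 -m crank '[[0,0,-15,0,0,0,42],[0,0,-30,0,0,0,42],[0,0,-40,0,0,0,42],[0,0,-40,0,0,0,42],[0,0,-40,0,0,0,42]]'; python3 -m crank '[[0,45,0,0,0,0,42],[0,45,0,0,0,0,42],[0,45,0,0,0,0,42],[0,45,0,0,0,0,42],[0,45,0,0,0,0,42],[0,45,0,0,0,0,42],[0,0,0,0,0,0,42]]'; python3 - <<'E'
from h import *
P={}
for n in('scene','top'):
    P[n],d=shot(n,n+'3.png'); 
    if n=='top': D=d
    for l in ['bar_grip','pan_mid','pan_low','ladle','bowl','sauce_bottle']: print(n,l,[(np.round(r['at'],3),round(r['confidence'],2)) for r in find_in(n,l)[:1]])
a=cv2.resize(P['scene'][250:384,60:250],None,fx=3,fy=3,interpolation=cv2.INTER_CUBIC)
b=cv2.resize(P['top'][150:290,310:450],None,fx=2,fy=2,interpolation=cv2.INTER_CUBIC)[:, :230]
o=np.zeros((402,800,3),np.uint8); o[:,:570]=a[:402,:570]; o[:280,570:800]=b; cv2.imwrite('pics/c4.png',o)
# D-pull in top cloud
c=cloud('top',D).reshape(-1,3); g=target(.012,0)[0]; s=c[(np.hypot(c[:,0]-g[0],c[:,1]-g[1])<.03)&(c[:,2]>.1)&(c[:,2]<.25)]; print('pull',g,len(s),np.median(s,0))
E
```

```text
clock: 12.75
eef_pos: [0.5712, -0.2849, 0.3483]
ee_rot: [0.39, 0.921, 0.013, 0.0]
force: [2.0, 0.0, -0.3]
width: 0.0423
clock: 13.45
eef_pos: [0.7732, -0.093, 0.3751]
ee_rot: [0.392, 0.92, 0.013, 0.01]
force: [-1.1, -0.6, 0.6]
width: 0.042
scene bar_grip [(array([ 0.555, -0.301,  0.204]), 0.69)]
scene pan_mid [(array([ 0.284, -0.403,  0.11 ]), 0.95)]
scene pan_low [(array([ 0.376, -0.482,  0.082]), 0.73)]
scene ladle [(array([ 0.718, -0.054,  0.017]), 0.9)]
scene bowl [(array([0.733, 0.266, 0.026]), 0.58)]
scene sauce_bottle []
top bar_grip [(array([ 0.583, -0.373,  0.207]), 0.53)]
top pan_mid [(array([0.733, 0.242, 0.02 ]), 0.69)]
top pan_low []
top ladle [(array([0.715, 0.061, 0.008]), 0.66)]
top bowl [(array([0.733, 0.244, 0.021]), 0.86)]
top sauce_bottle [(array([0.57 , 0.275, 0.123]), 0.81)]
pull [ 0.577 -0.284  0.176] 0 [nan nan nan]
  return _methods._mean(a, axis=axis, dtype=dtype,
  ret = um.true_divide(
```

View pics/c4.png

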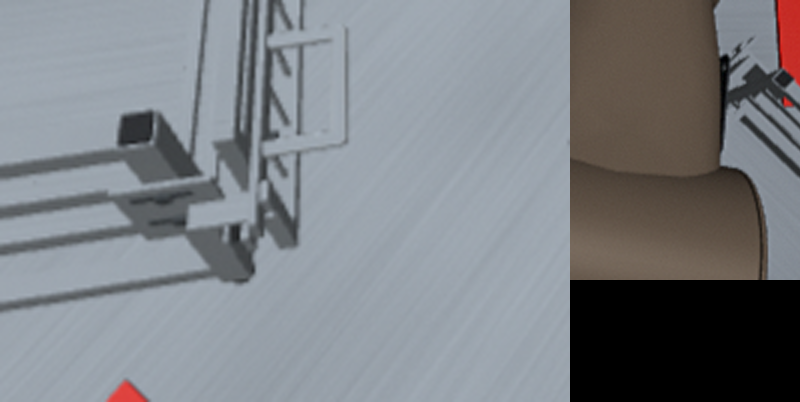

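```bash
python3 -m crank '[[45,0,0,0,0,0,42],[45,0,0,0,0,0,42],[45,0,0,0,0,0,42],[45,0,0,0,0,0,42],[45,0,0,0,0,0,42],[45,0,0,0,0,0,42],[45,0,0,0,0,0,42],[0,0,0,0,0,0,42],[0,0,0,0,0,0,42]]'; python3 - <<'E'
from h import *
P,d=shot('top','top4.png'); c=cloud('top',d).reshape(-1,3)
for l in ['bar_grip','pan_mid','ladle','oil_bottle','utensil_mug']: print(l,[(np.round(r['at'],3),round(r['confidence'],2)) for r in find_in('top',l)[:1]])
g=target(.012,0,.2)[0]; print('pull expected',g)
s=c[(np.hypot(c[:,0]-g[0],c[:,1]-g[1])<.02)&(c[:,2]>.1)&(c[:,2]<.25)]; print(len(s),np.median(s,0) if len(s) else '')
a=cv2.resize(P[130:230,360:460],None,fx=6,fy=6,interpolation=cv2.INTER_CUBIC)
o=np.zeros((600,800,3),np.uint8); o[:,:600]=a; o[:150,600:]=cv2.resize(P,(200,150)); cv2.imwrite('pics/c5.png',o)
E
```

```text
clock: 15.05
eef_pos: [0.5443, 0.1368, 0.3697]
ee_rot: [0.395, 0.919, 0.012, 0.01]
force: [0.2, 0.4, -0.2]
width: 0.042
bar_grip [(array([ 0.543, -0.285,  0.2  ]), 0.8)]
pan_mid [(array([ 0.31 , -0.439,  0.109]), 0.97)]
ladle [(array([ 0.706, -0.087,  0.016]), 0.49)]
oil_bottle [(array([0.499, 0.413, 0.132]), 0.79)]
utensil_mug [(array([0.382, 0.526, 0.09 ]), 0.74)]
pull expected [ 0.577 -0.284  0.2  ]
46 [ 0.575 -0.285  0.199]
```

View pics/c5.png

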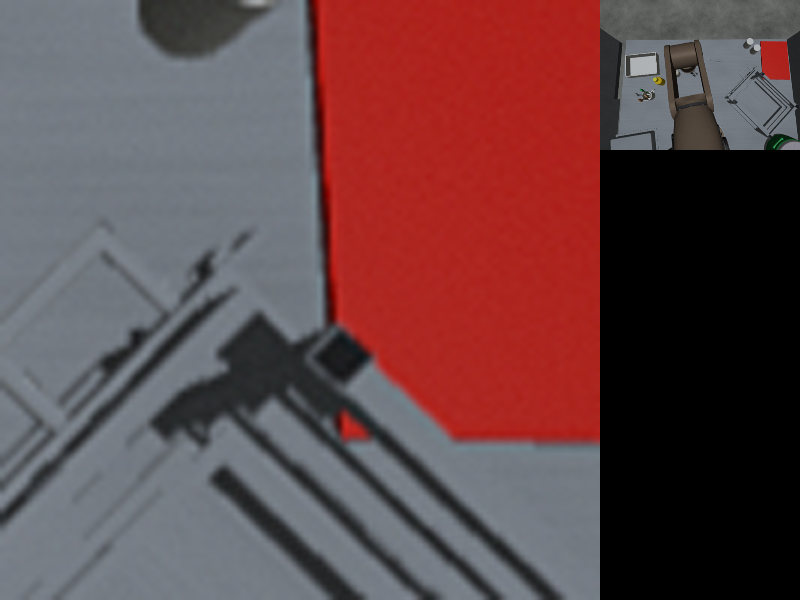

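The top picture shows the gate shut. The catch's nose (crop ≈ (205,265)) is on the front side of the bar, whose tip is at ≈ (250,235). The arm is well clear.

```bash
python3 -c "
from cell import bot; print(bot.sign_off())"
```

```text
the job is handed in; nothing more can be done
None
```

The gate is shut and held by the bar alone, which is down behind the catch; the job was handed in at about 15 s on the robot's clock.

**What I did:** I gripped the D-pull from above, lifted the bar to about 0.2 rad and swung the gate in until it touched the buffer. I pressed until the D-pull felt about 14 N, and it read 10 to 14.5 N while I lowered the bar. Then I eased off, set the bar's weight down, opened the fingers and moved clear.

**Checks:**
- **Bar home:** it came down level (about 0.00 rad), with no resistance until it met its rest.
- **Held by the catch:** after easing off, the gate came back slightly to about 0.012 rad and stayed there against a 2 N outward pull.
- **After letting go:** the last top picture shows the nose in front of the bar. The D-pull's depth reading is within about 2 mm of the expected latched position.
- **Loose things:** the mid pan, oil bottle and mug measured where they were at the start, to within about 5 mm. So did the bowl and sauce bottle in the top view just before.

**Weak points:**
- **Downward force:** the wrist briefly read 25.9 N vertically as the bar met its rest. I take that load to be on the rest pin, not the catch, but I could not measure it separately.
- **Network readings that disagreed:** two top-camera readings of the ladle and one of pan_mid were far off, with the arm in view. The scene camera had both within about 2 mm of their start. The low pan differed by about 25 mm in the scene view after the gate closed, probably because the closed gate hides part of it; I have no second measurement of it.

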